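# Put a custard cup to warm and set the recessed thermostat

### The arm

A 6-joint arm with a two-finger parallel gripper is mounted at the origin on a cart in front of the work surface, level with it; the furniture and walls round the work are solid. World frame = base frame: x ahead of the robot, y to its left, z up, the work surface at z = 0. Lengths are in m, angles in rad, forces in N, time in s.
With the tool pointing down it reaches from about 0.3 to 0.875 m from the base axis. Payload 6.4 kg.
Tool frame: the origin (TCP) lies at the very end of the fingers, on their centre line; the grasp point (between the pads) lies 19 mm behind it; z points along the fingers, y is the direction in which the jaws open and shut (so a half turn about z gives the same grasp; the last joint's range is limited). The gripper opens to 85 mm and grips with 20 to 120 N. Pads are 22 mm wide; open, the fingers measure 114 mm over their backs; the gripper's body (76 mm by 85 mm) begins 54 mm behind the grasp point. The pads swing forward as they close: fully open they stand 13 mm farther back than shut.
Start: joints at [1.049, 0.181, 1.607, -0, 1.354, -0.206], TCP at [0.179, 0.547, 0.231] pointing down, gripper open.
Joint ranges: [-2.99, 2.99], [-0.89, 2.07], [0.3, 2.58], [-1.14, 4.28], [0, 2.63], [-3.12, 3.12]. Speed limits (rad/s): [2.57, 2.57, 3.01, 3.14, 3.14, 3.14].

### API

Orientations are given as [roll, pitch, yaw] about the fixed x, y, z axes, in that order (R = Rz(yaw) Ry(pitch) Rx(roll)).
In Python, from station import arm, ik, sense, eyes, close_job gives the robot as it stands. The module is installed in compiled form; this text tells all that it offers. Calls block until the motion is done:
- arm.move_to(position, orientation): joint-space move of the TCP to a pose.
- arm.line_to(position, ori=None, max_speed=0.15, f_stop=None): straight line of the TCP; ori=None keeps the orientation; max_speed is the mean speed in m/s. With f_stop (N) it stops when the force on the tool has changed by that much, and returns True; else False.
- arm.set_joints(angles): joint-space move.
- arm.move_gripper(opening, effort=None): finger opening in m; effort is the grip in N (None keeps the last); returns when the fingers have stopped.
- arm.pause(seconds).
- ik(position, orientation): joint angles nearest the present ones, or None.
- sense(): the state.
- eyes.read_camera(name): name is "side" or "top" or "wrist"; returns the picture (420x560x3 uint8, red, green, blue); there is no depth.
- eyes.calibration(name): a dict with "camera_matrix" (3x3 intrinsics, pixels), "eye" and "attitude" of the camera in the world. Camera axes: x right, y up, looking along -z (the intrinsics and any distortion apply to the point x, -y, -z); pixel columns grow to the right and rows downward; lengths in m; the calibration is good to about 2 mm. A picture is of the moment at which its call begins: read the wrist's pose just before it. calibration takes no time and is no camera call; for the wrist camera it gives the pose at the moment of the call.
A pose or a line that the arm cannot do raises arm.MotionError and nothing moves.
- close_job(): hands the job in, once; it reports no verdict.
The state is a dict: "t": time; "joint_pos": joint angles; "dq": joint speeds; "tau": joint torques, N m; "tcp_pos": TCP position; "eef_rot": TCP orientation; "force": force on the tool from outside, world axes, zero at the start; "moment": the same for the moment, N m; "grip_width": finger opening in m.
Only numpy, scipy, OpenCV 4.12 (cv2) and the standard library are available. Lean on these libraries where they do the work, as an engineer would, in place of code of your own. Each camera call takes 0.05 s, during which the arm holds its last target.

### The job

Stand the single filled custard cup from the worktop upright in the middle of the warmer's round plate and let go of it. Then reach into the round recess in the warmer's sloping front and turn the dial up until its white pointer line points at the one long mark, straight up the slope. Leave the flour shaker and the stack of empty cups where they are.

Things in the scene. Friction and masses are not known exactly. Their poses are not given: they have to be found in the camera images.
- warmer: Fixed bare-aluminium countertop warmer, 245 mm deep (x), 136 wide (y), 100 high. Origin: on the worktop under its middle; +x to its back, +z up. Rear (x -30 to +120 mm): flat-topped box with the round plate on it. Front: a panel sloping 35 degrees from level, falling towards -x (robot's side); outward normal (-0.574, 0, 0.819) in this frame.
- plate_mid (a point): Centre of the top face of the round steel warming plate (112 mm across, flat, no rim, 4 mm above the housing), 104 mm above the worktop; axes as warmer.
- panel_mid (a point): Centre of the sloping panel's face, in the mouth of the round recess (84 mm wide, 26 deep square to the face) that holds the dial; 67 mm above the worktop; axes as warmer. Seven black marks, 45 degrees apart, are printed on the face round the recess: six short thin ones and one long broad one (11 x 4 mm) straight up the slope.
- dial_grip (a point): On the dial's axis, half-way up its bar grip, 13 mm below the panel face. z: along the axis, out of the recess (35 degrees from vertical). x: along the bar to its pointer end, turns with the dial. Black bar 40 mm long (x), 13 wide (y), 18 high, its top 4 mm below the face, on a skirt 48 mm across whose top is 22 mm below the face; a white line runs from middle to pointer end.
- dial (a joint): Dial angle, rad: 0 with the pointer 135 degrees anticlockwise of straight up the slope (seen facing the panel), growing clockwise, to 4.71. The long mark is at 2.356. It starts between 0.9 and 1.7, turns with light even friction (about 0.04 N m), no spring or clicks, and stays where it is left.
- custard_cup_mid (a point): Centre, half-way up, of the one filled custard cup: a loose pleated paper cup, 42 mm high, 58 mm across at the rim and a little narrower at the foot, about 75 g, upright on the worktop; this point is 21 mm above its underside; z up. It stands left or right of the warmer.
- custard_cup: The same cup; origin at the centre of its underside.
- flour_shaker: Loose steel flour shaker with a domed cap, 69 mm across, 106 high; origin at the centre of its underside. A bystander.
- cup_sleeve: Loose stack of empty paper cups, 60 mm across, 86 high; origin at the centre of its underside. A bystander.
There are look-alikes about, which are no part of the job. What is shaped like the custard_cup but green is not meant.

How it is judged:
By the outcome, as a careful person would: the job done as asked, in the order asked, and still so for the second after the job is handed in, with the robot touching nothing.
It also fails if it takes over 54 s, if anything falls off the work surface, if the arm or the gripper's body presses on something with over 40 N, if the wrist force passes 120 N, or if a joint passes its speed limit or range.

## Working session

There is one attempt and no reset: what is moved stays moved. The work goes in short steps, each a Python script; the robot and the scene stay as the last script left them, time stands still between calls to the robot, and variables do not carry over. Pictures are saved under pics/ and viewed, and the job is handed in when it is done.

```bash
mkdir -p pics; ls; python3 - <<'E'
from station import arm, ik, sense, eyes
import cv2,numpy as np
np.set_printoptions(precision=4,suppress=True)
for n in ["side","top","wrist"]:
    c=eyes.calibration(n); print(n,c)
    cv2.imwrite(f"pics/a_{n}.png",eyes.read_camera(n)[:,:,::-1])
s=sense();print(s)
E
```

```text
pics
side {'camera_matrix': array([[381.4972,   0.    , 284.1539],
       [  0.    , 381.4972, 211.6742],
       [  0.    ,   0.    ,   1.    ]]), 'eye': array([0.3581, 0.756 , 0.7479]), 'attitude': array([ 0.8642,  0.0012, -2.8495])}
top {'camera_matrix': array([[417.3934,   0.    , 277.2809],
       [  0.    , 417.3934, 212.3286],
       [  0.    ,   0.    ,   1.    ]]), 'eye': array([0.4869, 0.0172, 1.1284]), 'attitude': array([ 0.1177, -0.0113, -1.5785])}
wrist {'camera_matrix': array([[313.7718,   0.    , 278.5295],
       [  0.    , 313.7718, 207.659 ],
       [  0.    ,   0.    ,   1.    ]]), 'eye': array([0.1153, 0.5662, 0.3723]), 'attitude': array([-0.2666,  0.0018,  1.2553])}
{'t': 0.15, 'joint_pos': array([ 1.0487,  0.1814,  1.6078, -0.    ,  1.3538, -0.2063]), 'dq': array([-0.0001, -0.0028, -0.0038, -0.0012, -0.0004, -0.0005]), 'tau': array([  0.0011, -44.5264, -35.1689,  -0.0002,   0.006 ,   0.0001]), 'tcp_pos': array([0.1783, 0.5462, 0.2306]), 'eef_rot': array([-3.1402, -0.0003,  2.8259]), 'force': array([-0.1081,  0.6325, -0.1858]), 'moment': array([-0.0229,  0.0309,  0.0328]), 'grip_width': 0.08592326032922842}
```

View pics/a_top.png

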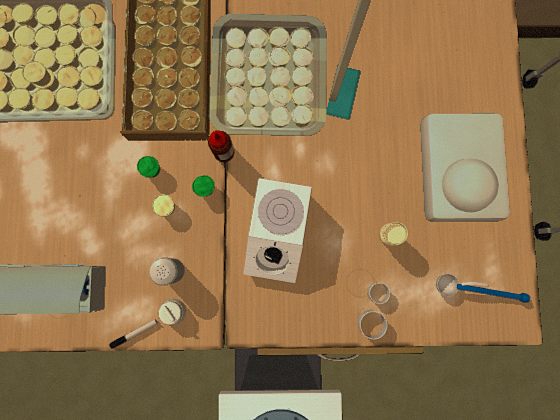

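View pics/a_side.png

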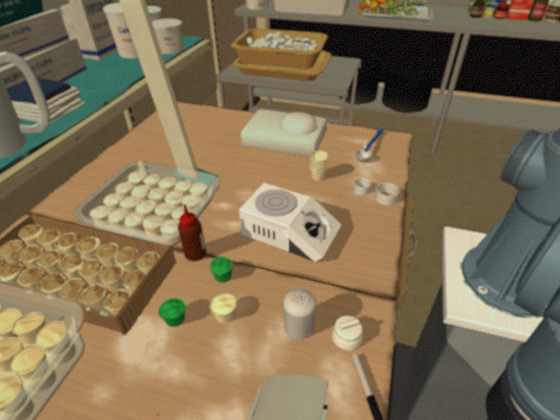

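View pics/a_wrist.png

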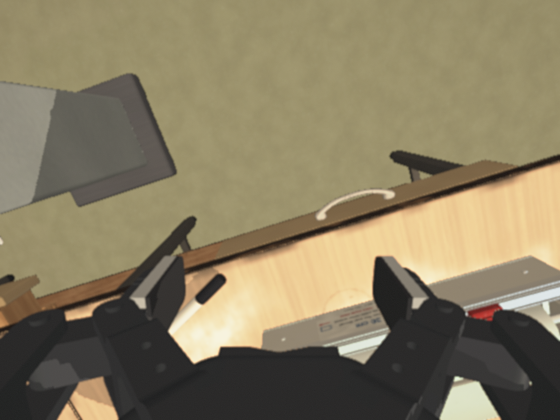

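The top view shows the yellow filled cup at (163,206). The stack is at (396,233), the shaker at (164,271), the green look-alikes at (148,166) and (204,186), and the warmer plate and dial at (280,211) and (271,256). I'll zoom in for measurement.

```bash
cat > h.py <<'E'
import numpy as np,cv2
from scipy.spatial.transform import Rotation as Ro
def ray(c,uv):
    K=c["camera_matrix"];R=Ro.from_euler("xyz",c["attitude"]).as_matrix()
    d=np.array([(uv[0]-K[0,2])/K[0,0],-(uv[1]-K[1,2])/K[1,1],-1.]);return np.array(c["eye"]),R@d
def onplane(c,uv,z):
    e,d=ray(c,uv);return e+d*(z-e[2])/d[2]
def proj(c,p):
    K=c["camera_matrix"];R=Ro.from_euler("xyz",c["attitude"]).as_matrix()
    q=R.T@(np.array(p)-c["eye"]);return np.array([K[0,2]-K[0,0]*q[0]/q[2],K[1,2]+K[1,1]*q[1]/q[2]])
def two(c1,u1,c2,u2):
    e1,d1=ray(c1,u1);e2,d2=ray(c2,u2)
    s=np.linalg.lstsq(np.c_[d1,-d2],e2-e1,rcond=None)[0]
    a=e1+s[0]*d1;b=e2+s[1]*d2;return (a+b)/2,np.linalg.norm(a-b)
E
python3 - <<'E'
import cv2
t=cv2.imread("pics/a_top.png");s=cv2.imread("pics/a_side.png")
cv2.imwrite("pics/b1.png",cv2.resize(t[170:290,235:325],None,fx=5,fy=5,interpolation=cv2.INTER_CUBIC))
cv2.imwrite("pics/b2.png",cv2.resize(t[150:290,130:240],None,fx=4,fy=4,interpolation=cv2.INTER_CUBIC))
cv2.imwrite("pics/b3.png",cv2.resize(s[175:340,200:350],None,fx=3.6,fy=3.6,interpolation=cv2.INTER_CUBIC))
E
```

```text
(no output)
```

View pics/b1.png

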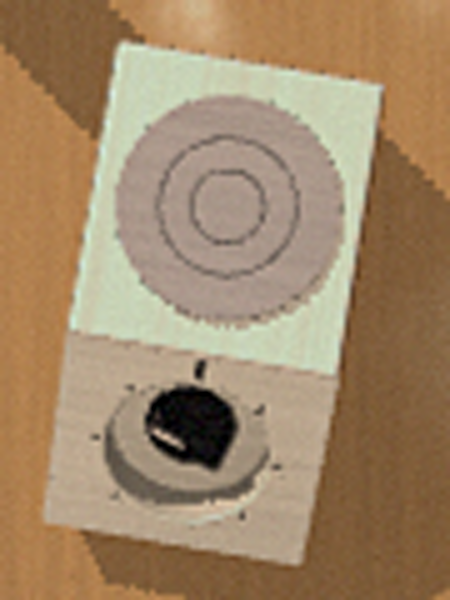

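View pics/b2.png

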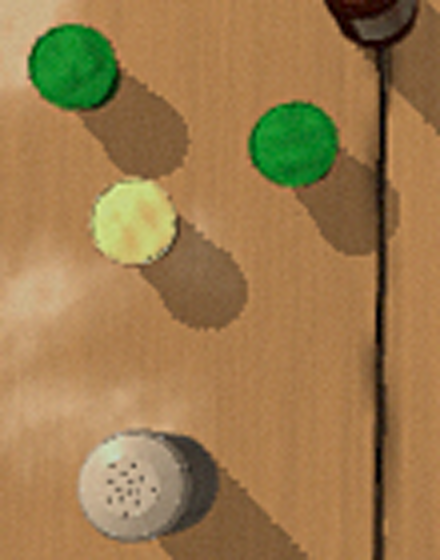

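View pics/b3.png

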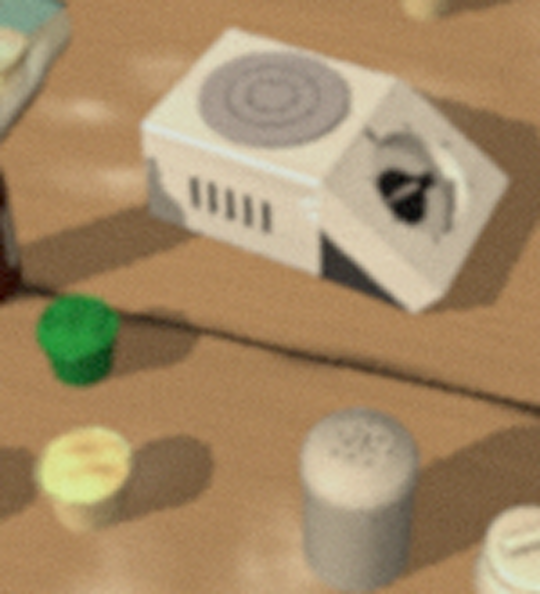

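```bash
python3 - <<'E'
from station import eyes
from h import *
np.set_printoptions(precision=4,suppress=True)
t=cv2.imread("pics/a_top.png");s=cv2.imread("pics/a_side.png")
ct=eyes.calibration("top");cs=eyes.calibration("side")
f=lambda u,v:((u+.5)/5-.5+235,(v+.5)/5-.5+170)
# cup rim
for im,c,roi,nm in((t,ct,(190,225,145,185),"top"),(s,cs,(285,335,200,245),"side")):
    h=cv2.cvtColor(im,cv2.COLOR_BGR2HSV);r=h[roi[0]:roi[1],roi[2]:roi[3]]
    m=cv2.inRange(r,(22,60,185 if nm=="top" else 150),(40,255,255))
    k=max(cv2.findContours(m,cv2.RETR_EXTERNAL,cv2.CHAIN_APPROX_NONE)[0],key=cv2.contourArea)
    e=cv2.fitEllipse(cv2.convexHull(k));uv=(e[0][0]+roi[2],e[0][1]+roi[0]);print(nm,uv,e[1:],onplane(c,uv,.042))
# plate
h=cv2.cvtColor(t,cv2.COLOR_BGR2HSV);print(h[200,285],h[184,262],h[225,300])
hl=t.astype(int);lab=(hl[:,:,1]-hl[:,:,2])  # G-R : plate reddish
print(lab[200,285],lab[184,262],lab[250,255])
m=np.zeros(t.shape[:2],np.uint8);m[185:242,253:310]=((lab[185:242,253:310]<0)*255)
k=max(cv2.findContours(m,cv2.RETR_EXTERNAL,cv2.CHAIN_APPROX_NONE)[0],key=cv2.contourArea)
e=cv2.fitEllipse(cv2.convexHull(k));print(e,onplane(ct,e[0],.104))
print("eye est",onplane(ct,f(229,209),.104), onplane(ct,f(228,206),.104))
P=[onplane(ct,f(*p),.1)for p in((120,42),(382,87),(336,377),(70,330))]
for p in P:print(p)
d=P[0]-P[3]+P[1]-P[2];print("yaw",np.arctan2(d[1],d[0]),np.linalg.norm(d)/2)
d=P[0]-P[1]+P[3]-P[2];print("yaw",np.arctan2(-d[0],d[1]),np.linalg.norm(d)/2)
# side plate
g=lambda u,v:((u+.5)/3.6-.5+200,(v+.5)/3.6-.5+175)
print("side plate",onplane(cs,g(274,99),.104))
print("two",two(ct,f(228.5,207.5),cs,g(274,98)))
E
```

```text
top (162.99637985229492, 205.0983657836914) ((19.84970474243164, 20.942188262939453), 41.51197052001953) [0.6363 0.3031 0.042 ]
side (223.14358139038086, 304.2403106689453) ((21.241731643676758, 26.98651123046875), 69.37556457519531) [0.6356 0.3062 0.042 ]
[ 11  49 172] [ 43  32 212] [ 23  46 179]
-21 12 -22
((280.67608642578125, 211.83956909179688), (45.4702262878418, 47.2824592590332), 143.4095916748047) [ 0.6091 -0.0037  0.104 ]
eye est [ 0.6102 -0.003   0.104 ] [ 0.6117 -0.0025  0.104 ]
[0.6953 0.0508 0.1   ]
[ 0.6717 -0.0802  0.1   ]
[ 0.5271 -0.055   0.1   ]
[0.5512 0.0757 0.1   ]
yaw -0.1718721167710185 0.14651130390815928
yaw -0.18007824859182492 0.13302434966238838
side plate [0.6089 0.0026 0.104 ]
two (array([ 0.6111, -0.0029,  0.1002]), np.float64(0.0006702066954294288))
```

```bash
python3 - <<'E'
from station import arm,sense,eyes
from h import *
np.set_printoptions(precision=4,suppress=True)
o=[np.pi,0,2.80]
arm.move_to([.636,.3045,.17],o)
s=sense();c=eyes.calibration("wrist");im=eyes.read_camera("wrist")
print(s["t"],s["tcp_pos"],s["eef_rot"],c,proj(c,[.636,.3045,.042]))
cv2.imwrite("pics/c_wrist.png",im[:,:,::-1])
E
```

```text
2.0333 [0.6353 0.3058 0.1704] [3.1411 0.     2.8016] {'camera_matrix': array([[313.7718,   0.    , 278.5295],
       [  0.    , 313.7718, 207.659 ],
       [  0.    ,   0.    ,   1.    ]]), 'eye': array([0.5727, 0.3272, 0.3121]), 'attitude': array([-0.2669, -0.0002,  1.2312])} [278.1195 200.496 ]
```

View pics/c_wrist.png

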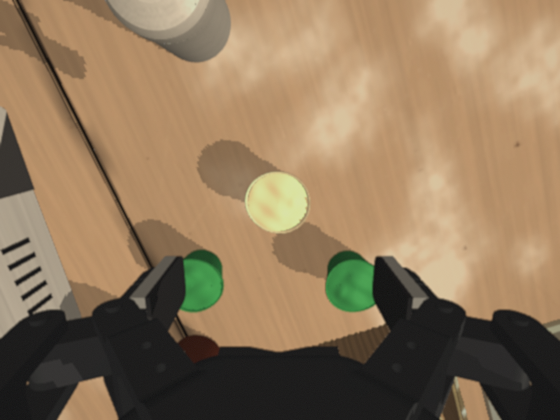

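```bash
python3 - <<'E'
from station import arm,sense,eyes
from h import *
np.set_printoptions(precision=4,suppress=True)
c=eyes.calibration("wrist")
t=onplane(c,(277,203),.042);print(t, onplane(c,(200,284),.042),onplane(c,(353,285),.042))
x,y=.5*t[0]+.5*.636,.5*t[1]+.5*.3045
s=sense();e=s["tcp_pos"]-np.array([.636,.3045,.17]);print("err",e)
arm.line_to([x,y,.008],max_speed=.12)
s=sense();print(s["tcp_pos"],x,y,s["force"])
arm.move_gripper(.04,effort=20)
s=sense();print(s["t"],s["grip_width"],s["force"],s["tcp_pos"])
im=eyes.read_camera("wrist");cv2.imwrite("pics/d_wrist.png",im[:,:,::-1])
E
```

```text
[0.6378 0.3029 0.042 ] [0.6887 0.2067 0.042 ] [0.7385 0.3444 0.042 ]
err [-0.0008  0.0014  0.0004]
[0.6378 0.3039 0.0092] 0.6369208876689689 0.30368380556642127 [-0.3854 -0.7514 -0.205 ]
3.975 0.05646109710212662 [-1.7656 -0.5178  5.075 ] [0.6374 0.3038 0.0091]
```

View pics/d_wrist.png

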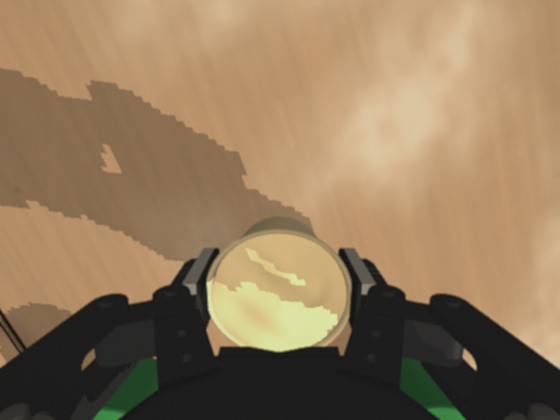

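The cup is centred between the pads at about (279,292), with the grip at 56 mm. Next I lift it, compute its offset from the TCP and carry it to the plate.

```bash
python3 - <<'E'
from station import arm,sense,eyes
from h import *
np.set_printoptions(precision=4,suppress=True)
c=eyes.calibration("wrist");p=sense()["tcp_pos"]
t=onplane(c,(279,292),.042);print("cup",t,t-p)
o=[np.pi,0,2.80]
arm.line_to([p[0],p[1],.20],max_speed=.15)
s=sense();print(s["t"],s["grip_width"],s["force"])
# stage above plate, high
arm.move_to([.611,-.003,.20],o)
s=sense();print(s["t"],s["grip_width"],s["tcp_pos"],s["eef_rot"])
ct=eyes.calibration("wrist");im=eyes.read_camera("wrist");cv2.imwrite("pics/e_wrist.png",im[:,:,::-1])
print(onplane(ct,(279,292),.20-.0092+.042))
E
```

```text
cup [0.6349 0.3042 0.042 ] [-0.0025  0.0004  0.033 ]
5.4583 0.056052298808628186 [ 0.0766 -0.2662 -1.6375]
6.6333 0.056249356709306184 [ 0.6112 -0.002   0.2   ] [3.141  0.     2.8009]
[ 0.6089 -0.0017  0.2328]
```

View pics/e_wrist.png

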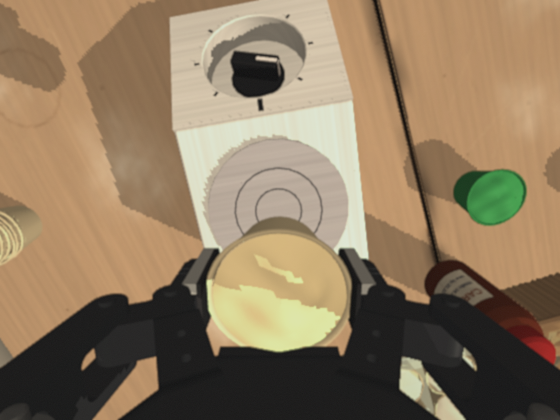

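```bash
python3 - <<'E'
from station import arm,sense,eyes
from h import *
c=eyes.calibration("wrist");print(onplane(c,(278.5,210),.104),onplane(c,(278.5,207),.104))
E
```

```text
[ 0.61182948 -0.00254317  0.104     ] [ 0.60952219 -0.00172765  0.104     ]
```

```bash
python3 - <<'E'
from station import arm,sense,eyes
from h import *
np.set_printoptions(precision=4,suppress=True)
arm.line_to([.6125,-.0030,.122],max_speed=.1)
r=arm.line_to([.6125,-.0030,.1115],max_speed=.02,f_stop=4)
s=sense();print(r,s["t"],s["tcp_pos"],s["force"])
arm.move_gripper(.085)
s=sense();print(s["t"],s["grip_width"])
p=s["tcp_pos"]
arm.line_to([p[0],p[1],.26],max_speed=.15)
c=eyes.calibration("wrist");print(proj(c,[.611,-.0025,.146]))
im=eyes.read_camera("wrist");cv2.imwrite("pics/f_wrist.png",im[:,:,::-1])
im=eyes.read_camera("top");cv2.imwrite("pics/f_top.png",im[:,:,::-1])
im=eyes.read_camera("side");cv2.imwrite("pics/f_side.png",im[:,:,::-1])
np.save("cw.npy",c,allow_pickle=True);print(sense()["t"])
E
```

```text
True 8.1083 [ 0.6125 -0.003   0.1126] [-0.2192 -0.8944  5.2027]
8.5083 0.0851336930857782
[279.633  204.1132]
9.8
```

View pics/f_wrist.png

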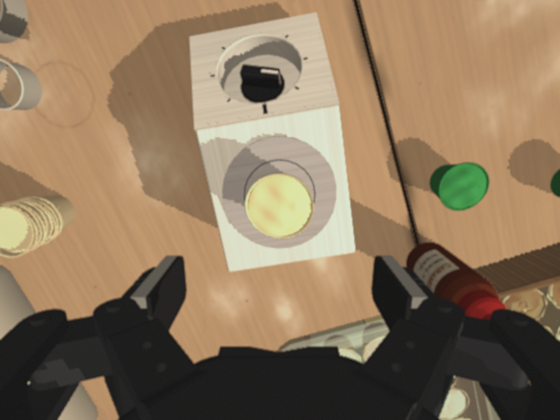

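View pics/f_side.png

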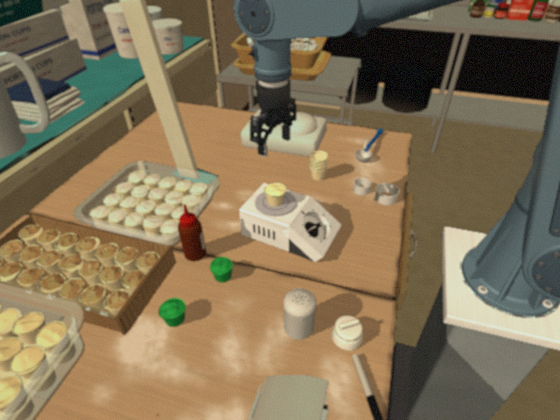

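```bash
cat >> h.py <<'E'
yaw=-.176
W=Ro.from_euler("z",yaw).as_matrix()
plate=np.array([.611,-.0025,.104])
pm=plate+W@np.array([-.122,0,-.037])
n=W@np.array([-np.sin(np.radians(35)),0,np.cos(np.radians(35))])
up=W@np.array([np.cos(np.radians(35)),0,np.sin(np.radians(35))]) # up slope
right=np.cross(up,n) # facing the panel (looking along -n), right-hand side
def ori(a,flip=True):
    """tool x = -(pointer direction) where pointer is rotated a rad clockwise from up (flip) """
    d=up*np.cos(a)+right*np.sin(a)
    x=-d if flip else d
    z=-n;y=np.cross(z,x);return Ro.from_matrix(np.c_[x,y,z]).as_euler("xyz")
E
python3 - <<'E'
from station import arm,sense,eyes,ik
from h import *
np.set_printoptions(precision=4,suppress=True)
print(pm,n,up,right)
ct=eyes.calibration("top");print("top proj pm",proj(ct,pm),"long mark",proj(ct,pm+up*.05))
for f in(True,False):
  for a in(0,-.7,-1.4):
    for h in (.12,-.019):print(f,a,h,ik(pm+n*h,ori(a,f)))
E
```

```text
[0.4909 0.0189 0.067 ] [-0.5647  0.1004  0.8192] [ 0.8065 -0.1434  0.5736] [-0.1751 -0.9846  0.    ]
top proj pm [271.869  260.1098] long mark [274.6537 243.6088]
True 0 0.12 [-0.235  -0.5547  2.4813  0.0594  0.6058 -1.668 ]
True 0 -0.019 [-0.2195  0.0472  2.3574  0.1949  0.129  -1.7998]
True -0.7 0.12 [-0.235  -0.5547  2.4813  0.0594  0.6058 -2.368 ]
True -0.7 -0.019 [-0.2195  0.0472  2.3574  0.1949  0.129  -2.4998]
True -1.4 0.12 [-0.235  -0.5547  2.4813  0.0594  0.6058 -3.068 ]
True -1.4 -0.019 [-0.2195  0.0472  2.3574  0.1949  0.129   3.0834]
False 0 0.12 [-0.235  -0.5547  2.4813  0.0594  0.6058  1.4736]
False 0 -0.019 [-0.2195  0.0472  2.3574  0.1949  0.129   1.3418]
False -0.7 0.12 [-0.235  -0.5547  2.4813  0.0594  0.6058  0.7736]
False -0.7 -0.019 [-0.2195  0.0472  2.3574  0.1949  0.129   0.6418]
False -1.4 0.12 [-0.235  -0.5547  2.4813  0.0594  0.6058  0.0736]
False -1.4 -0.019 [-0.2195  0.0472  2.3574  0.1949  0.129  -0.0582]
```

```bash
python3 - <<'E'
from station import arm,sense,eyes,ik
from h import *
np.set_printoptions(precision=4,suppress=True)
arm.move_to(pm+n*.12,ori(-1.35,False))
s=sense();print(s["t"],s["tcp_pos"],pm+n*.12,s["joint_pos"])
c=eyes.calibration("wrist");np.save("cw.npy",c,allow_pickle=True)
im=eyes.read_camera("wrist");cv2.imwrite("pics/g_wrist.png",im[:,:,::-1])
print(proj(c,pm),proj(c,pm+up*.0475))
cv2.imwrite("pics/g_zoom.png",cv2.resize(im[80:280,170:400,::-1],None,fx=3,fy=3,interpolation=cv2.INTER_CUBIC))
E
```

```text
11.1833 [0.4241 0.0306 0.1665] [0.4231 0.0309 0.1653] [-0.2351 -0.5543  2.4791  0.0594  0.606   0.1226]
[276.5281 201.5283] [330.8871 189.7531]
```

View pics/g_wrist.png

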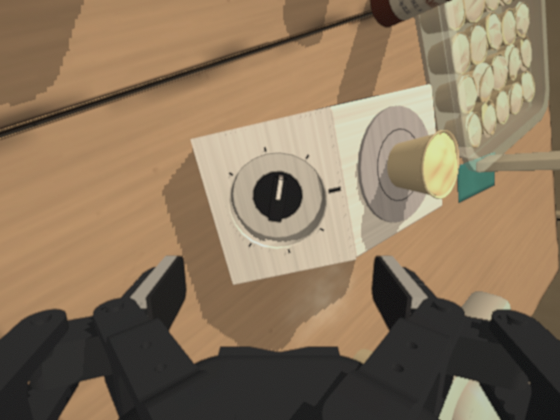

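View pics/g_zoom.png

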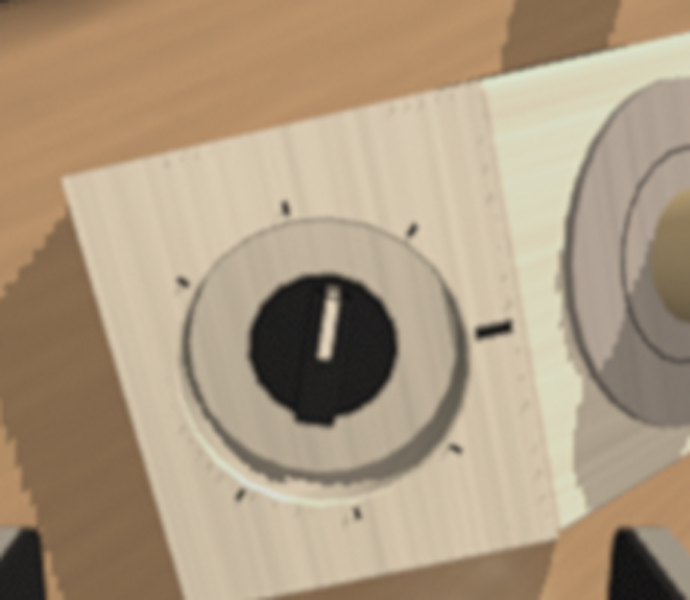

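```bash
cat >> h.py <<'E'
def onpl(c,uv,depth):
    e,d=ray(c,uv);p0=pm-n*depth;return e+d*(np.dot(p0-e,n)/np.dot(d,n))
def pc(p):
    q=p-pm;return np.array([q@up,q@right,q@n])
E
python3 - <<'E'
from h import *
np.set_printoptions(precision=4,suppress=True)
c=np.load("cw.npy",allow_pickle=True).item()
im=cv2.imread("pics/g_wrist.png");z=lambda u,v:((u+.5)/3-.5+170,(v+.5)/3-.5+80)
for nm,u in dict(long=(494,330),m90=(285,208),p90=(357,513),m45=(412,230),p135=(240,494),m135=(183,282),p45=(456,449)).items():
    q=pc(onpl(c,z(*u),0));print(nm,q,np.degrees(np.arctan2(q[1],q[0])))
a=pc(onpl(c,z(324,360),.004));b=pc(onpl(c,z(334,287),.004));print(a,b)
g=im[:,:,:].min(2)[150:215,240:310]
m=np.zeros_like(g);m[20:52,28:46]=(g[20:52,28:46]>110)*255
k,l,st,ce=cv2.connectedComponentsWithStats(m);i=1+np.argmax(st[1:,4]);print(st,ce)
ys,xs=np.where(l==i);vx,vy,x0,y0=cv2.fitLine(np.c_[xs,ys].astype(np.float32),cv2.DIST_L2,0,.01,.01).ravel()
if vy>0:vx,vy=-vx,-vy
A=np.array([x0+240,y0+150]);A1=A+12*np.array([vx,vy])
a=pc(onpl(c,A-12*np.array([vx,vy]),.004));b=pc(onpl(c,A1,.004));d=b-a
print(a,b,"pointer angle deg cw from up",np.degrees(np.arctan2(d[1],d[0])))
E
```

```text
long [0.0504 0.0006 0.    ] 0.6439003995449386
m90 [ 0.0003 -0.0457  0.    ] -89.68440505825416
p90 [ 0.0007  0.0469 -0.    ] 89.19490982175417
m45 [ 0.0331 -0.0322 -0.    ] -44.17865641821486
p135 [-0.0321  0.0333 -0.    ] 133.96803067129395
m135 [-0.0323 -0.032  -0.    ] -135.3199486704554
p45 [ 0.0333  0.0334 -0.    ] 45.038702175484026
[ 0.0011 -0.0004 -0.004 ] [ 0.0086 -0.0207 -0.004 ]
[[   0    0   70   65 4434]
 [  28   20   18    3   26]
 [  36   27    7   23   90]] [[34.3987 31.9382]
 [35.9615 20.3462]
 [39.0667 38.4111]]
[ 0.0007  0.     -0.004 ] [ 0.0082 -0.0197 -0.004 ] pointer angle deg cw from up -69.26544687381597
```

```bash
python3 - <<'E'
from station import arm,sense,eyes,ik
from h import *
np.set_printoptions(precision=4,suppress=True)
pc0=pm+up*.0005+right*.0005
a=np.radians(-69.3);o=ori(a,False)
arm.move_gripper(.034,effort=25)
arm.move_to(pc0+n*.03,o)
s=sense();print(s["t"],s["grip_width"],pc(s["tcp_pos"]),s["joint_pos"],s["force"])
im=eyes.read_camera("wrist");cv2.imwrite("pics/h_wrist.png",im[:,:,::-1])
E
```

```text
12.325 0.03391494797252535 [-0.0005  0.0004  0.0299] [-0.2256 -0.155   2.4158  0.1056  0.2745  0.218 ] [-1.1303  0.6293  0.8708]
```

View pics/h_wrist.png

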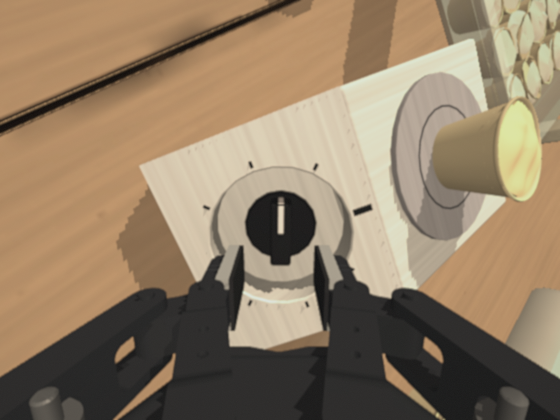

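The pads straddle the bar, which is vertical at column 280 with the white line pointing up. I'll go in, close and turn.

```bash
python3 - <<'E'
from station import arm,sense,eyes,ik
from h import *
np.set_printoptions(precision=4,suppress=True)
pc0=pm+up*.0005+right*.0005
o=ori(np.radians(-69.3),False)
r=arm.line_to(pc0-n*.0185,o,max_speed=.05,f_stop=8)
s=sense();print(r,s["t"],pc(s["tcp_pos"]),s["joint_pos"],s["force"])
if not r:
    arm.move_gripper(.005,effort=30)
    s=sense();print(s["t"],s["grip_width"],s["force"],s["moment"],pc(s["tcp_pos"]))
    c=eyes.calibration("wrist");im=eyes.read_camera("wrist");cv2.imwrite("pics/i_wrist.png",im[:,:,::-1])
E
```

```text
False 13.4917 [ 0.0006  0.0005 -0.0183] [-0.221   0.0442  2.3576  0.1983  0.1316  0.1276] [ 0.7247 -0.8829 -0.7968]
13.8 0.012161853445997213 [-4.3296  0.8688  5.2451] [ 0.0636  0.3852 -0.019 ] [ 0.0004  0.0004 -0.0182]
```

View pics/i_wrist.png

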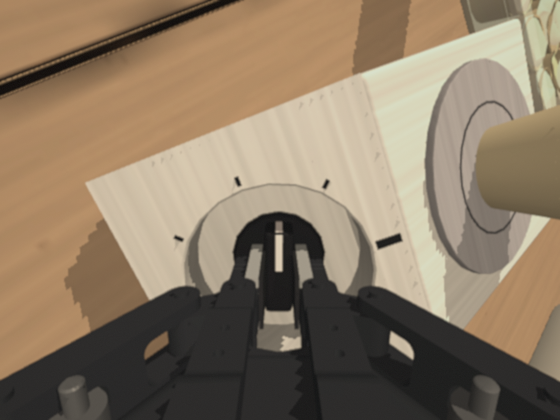

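```bash
python3 - <<'E'
from station import arm,sense,eyes,ik
from h import *
np.set_printoptions(precision=4,suppress=True)
def ang(s):
    x=Ro.from_euler("xyz",s["eef_rot"]).as_matrix()[:,0];return np.degrees(np.arctan2(x@right,x@up))
s=sense();print(ang(s));q=s["joint_pos"].copy()
q=np.array(ik(pm+up*.0005+right*.0005-n*.0185,ori(np.radians(-69.3),False)))
for k in (1,2,3):
    q2=q.copy();q2[5]+=np.radians(69.3)*k/3;arm.set_joints(q2)
    s=sense();print(s["t"],ang(s),pc(s["tcp_pos"]),s["force"],s["moment"],s["grip_width"])
c=eyes.calibration("wrist");np.save("cw2.npy",c,allow_pickle=True)
im=eyes.read_camera("wrist");cv2.imwrite("pics/j_wrist.png",im[:,:,::-1])
E
```

```text
-69.30553680329241
14.3167 -46.19084576825628 [ 0.0004  0.0004 -0.0182] [-4.4047  0.7563  4.5557] [0.1167 0.3642 0.0142] 0.012088630383727768
14.7833 -23.187605153013024 [ 0.0003  0.0003 -0.0182] [-5.1495  2.6172  5.7076] [ 0.1759  0.3927 -0.0114] 0.011892218181477864
15.25 -0.08944088063140103 [ 0.0003  0.0002 -0.0182] [-4.7521  3.2862  5.0642] [0.3164 0.3688 0.1033] 0.011885454599219154
```

View pics/j_wrist.png

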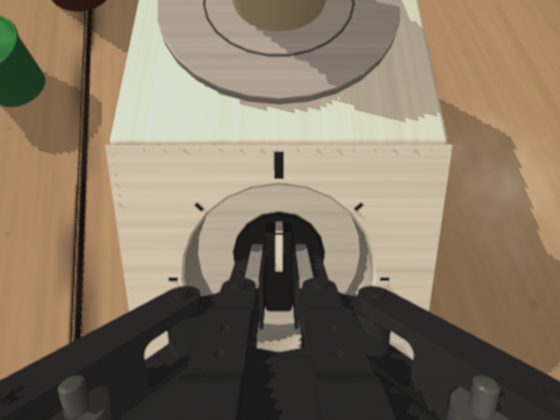

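The pointer line (column 279) lines up with the long mark at (279,165). I'll release, back out along the axis and verify from a distance.

```bash
python3 - <<'E'
from station import arm,sense,eyes,ik
from h import *
np.set_printoptions(precision=4,suppress=True)
arm.move_gripper(.034)
s=sense();o=ori(0,False)
arm.line_to(pm+n*.03,o,max_speed=.06)
arm.line_to(pm+n*.12,o,max_speed=.12)
arm.pause(.3)
c=eyes.calibration("wrist");np.save("cw3.npy",c,allow_pickle=True);print(sense()["t"],pc(sense()["tcp_pos"]))
im=eyes.read_camera("wrist");cv2.imwrite("pics/k_wrist.png",im[:,:,::-1])
cv2.imwrite("pics/k_zoom.png",cv2.resize(im[80:280,170:400,::-1],None,fx=3,fy=3,interpolation=cv2.INTER_CUBIC))
im=eyes.read_camera("side");cv2.imwrite("pics/k_side.png",im[:,:,::-1])
E
```

```text
17.8 [-0.0005  0.      0.1196]
```

View pics/k_wrist.png

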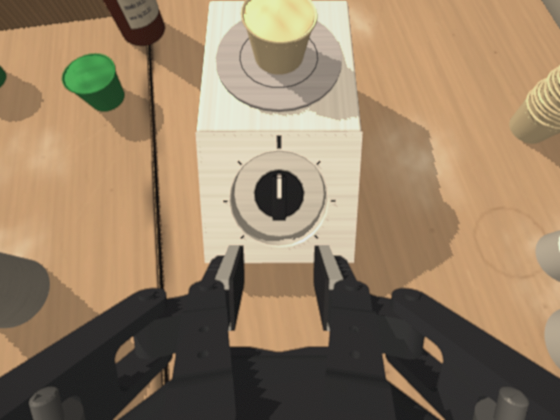

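View pics/k_zoom.png

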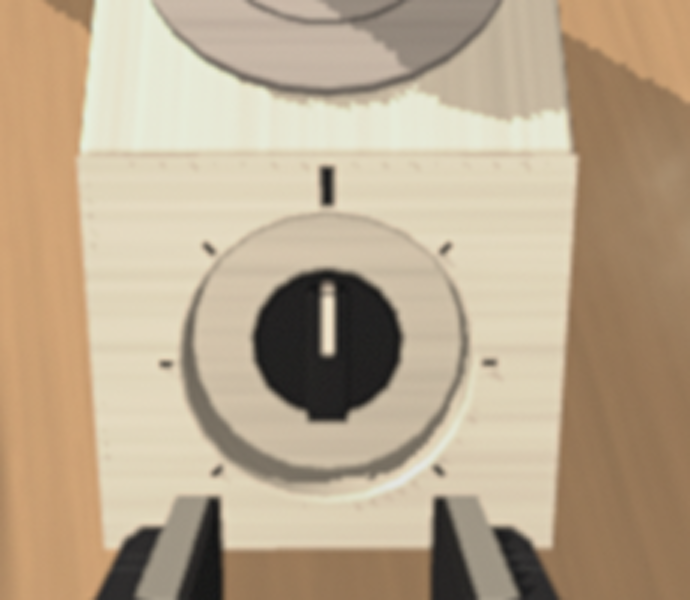

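View pics/k_side.png

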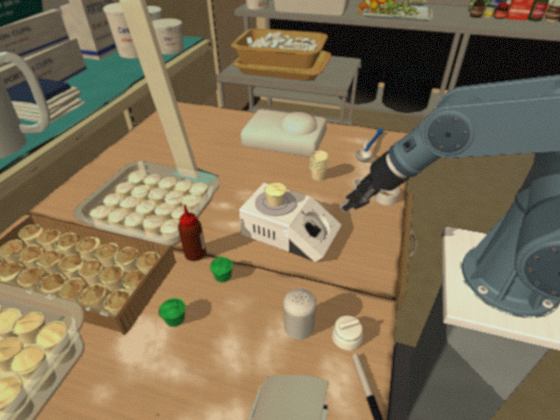

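The pointer line (zoom column 328) aims at the long mark (column 327). The cup stands upright mid-plate, and the bystanders haven't moved.

```bash
python3 - <<'E'
from station import sense,close_job
s=sense();print(s["t"],s["force"])
close_job()
E
```

```text
17.9 [-0.64522374  0.47131975  0.12767504]
the job is handed in; nothing more can be done
```

I stood the filled custard cup upright in the middle of the warmer's plate and let go of it. I then turned the dial clockwise about 69 degrees, from about 1.15 rad to the long mark, backed out clear of everything and handed the job in at 17.9 s.

**Cup:** the last pictures show it upright on the plate. Just after release the wrist view put it about 2 pixels (roughly 2 mm) from the measured plate centre.

**Dial:** after release, the pointer line and the long mark lie within about 1 pixel of each other in the enlarged wrist view. The wrist angle at the end of the turn was −0.1 degrees from straight up the slope.

**Bystanders:** the flour shaker, the stack of empty cups and the green look-alikes appear where they started in the side view.

No check failed. Position readings from the different camera views agreed to about 2 to 3 mm, apart from one rougher side-view reading of the plate centre that was about 5 mm off in y. The largest force I saw was about 8 N at the wrist, from a light axial push on the dial while gripping it.

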